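Hang the cleat shelf on the display board and stand the canister on it

TASK

Hang the little wooden shelf on the leaning display board, about the middle of the batten: ease it down the board's face, neither forcing it nor letting it drop, until its cleat sits in the groove behind the batten and it hangs flat by itself. Then set the canister down gently in the middle of the hung shelf, standing flat on the sloping deck, and never tip it over. Leave the two gift packs and the price card beside the work where they stand.

Things in the scene. Friction and masses are not known exactly. Their poses are not given: they have to be found in the camera images.
- panel: Face of the display board: fixed brown wooden panel 270 mm wide, 185 mm high along its slope, leaning back 15 degrees (top away from the robot). Origin at table height below the middle of its front face; z up along the sloping face, y along its width (to the robot's left), x straight into the panel. The front face is the plane x = 0; its upper edge is at z = 185 mm
- board: The board's dark feet and struts with all they carry; fixed; same origin as the panel, z upright. A pale level batten, 250 long, 52 high, 16 mm thick, is clamped on the panel by 2 thumbscrews (panel y = +-108 mm, 15 mm proud). Its height changes with each setting-up and is NOT reported: top front edge anywhere from panel z = 126 to 156 mm. Its top falls 45 degrees to the panel: a V groove
- shelf_mid (a point): Loose shelf, pale wood, 0.13 to 0.21 kg: a tray with a tall back. Point half-way up, 37 mm over its underside. z up, y along its 122 mm width, -x to its front fence. From here: deck top z = -29; end cheeks 6 thick, y = +-55 to 61, top z = +5; back leaf 8 thick, rear face x = 47, top z = +37 mm. Well hung, this point is at panel x = -63 mm, 21 mm below the batten's top front edge
- shelf_fence (a point): Middle of the shelf's front fence (42 mm in front of shelf_mid, 7 mm lower, so 30 mm over the underside), where to grip it: 10 mm thick along the shelf's x, 122 mm wide, its top edge 12 mm above this point, the deck inside 22 mm below it; free on both sides (tray 76 mm deep inside, empty)
- cleat_tip (a point): Middle of the lower edge of the cleat behind the shelf's back leaf. The cleat is 15 mm thick (shelf x = 47 to 62 mm), 112 mm wide, 26 mm high; its underside is bevelled 45 degrees down and back to this 3 mm wide tip, to match the groove behind the batten, 14 mm wide at the mouth. Hung, the tip is 2 to 3 mm off the panel and 10 mm below the batten's top
- shelf: The same shelf; origin at the middle of its underside, on which it stands on the table at the start; same axes as shelf_mid. Hung right, the leaf lies flat on the batten's front and the deck slopes down to the back by 15 degrees, square to the panel
- canister_mid (a point): Round green canister with a wooden lid and knob, 0.17 to 0.35 kg, standing on the table at the start; the lid does not come off. Body 62 mm across, lid 64 mm, 75 mm high in all. This point is on its axis, half-way up (37.5 mm over the base), z up. The knob is 20 mm across, from 20 to 37 mm above this point
- canister: The same canister; origin at the middle of its base
- striped_pack: Bystander: gift pack in striped orange paper with a yellow bow, 108 x 172 x 84 mm, right of the board; origin at the middle of its underside
- dotted_pack: Bystander: dotted gift pack with a white bow, 71 x 172 x 68 mm, left of the board; origin at the middle of its underside
- price_card: Bystander: small price card in an oak block, 22 x 66 x 62 mm, on the table between robot and board; origin at the middle of its underside
There are look-alikes about, which are no part of the job. There is more than one size of the canister; the job needs the smallest.

How it is judged:
On the way:
1. the empty shelf hangs by itself on the batten, flat against it, let go (x of shelf_mid in the frame of panel between -0.068 and -0.057 m and z of shelf_mid in the frame of panel between 0.085 and 0.155 m and y of shelf_mid in the frame of panel between -0.038 and 0.038 m and angle between the z axis of shelf_mid and the z axis of panel, either way round below 0.07 rad and angle between the y axis of shelf_mid and the y axis of panel, either way round below 0.07 rad and linear speed of shelf below 0.02 m/s and contact force between the fingers and shelf below 0.3 N and height (world z) of canister_mid below 0.06 m), for 0.4 s.
At the end, for the whole second after the job is handed in: Shelf hangs on the batten, let go, at rest, square to the panel within 4 degrees, shelf_mid 57 to 68 mm in front of it and within 38 mm of its middle line. Canister stands flat (4.5 degrees) on the deck, let go, at rest, within 12 mm of the shelf's middle front to back, 30 mm sideways (x of shelf_mid in the frame of panel between -0.068 and -0.057 m and z of shelf_mid in the frame of panel between 0.085 and 0.155 m and y of shelf_mid in the frame of panel between -0.038 and 0.038 m and angle between the z axis of shelf_mid and the z axis of panel, either way round below 0.07 rad and angle between the y axis of shelf_mid and the y axis of panel, either way round below 0.07 rad and linear speed of each of shelf, canister below 0.02 m/s and contact force between the fingers and shelf below 0.3 N and x of canister_mid in the frame of shelf_mid between -0.012 and 0.012 m and y of canister_mid in the frame of shelf_mid between -0.03 and 0.03 m and z of canister_mid in the frame of shelf_mid between 0.004 and 0.013 m and angle between the z axis of canister_mid and the z axis of shelf_mid, either way round below 0.08 rad and contact force between the fingers and canister below 0.3 N); the robot touches nothing.
It fails at once if the shelf is let fall (over 0.3 m/s while not held) (linear speed of shelf above 0.3 m/s and contact force between the fingers and shelf below 0.1 N).
It fails at once if the shelf, while held, is forced against the board (contact forces between them add up to more than 60 N) (contact force between shelf and board above 60 N and contact force between the fingers and shelf above 1 N).
It fails at once if the canister is tipped by more than 45 degrees (angle between canister's own z axis and vertical above 0.79 rad).
It fails at once if the canister is let fall (over 0.3 m/s while not held) or slammed onto the shelf (more than 40 N) ((linear speed of canister above 0.3 m/s and contact force between the fingers and canister below 0.1 N) or contact force between canister and shelf above 40 N).
It fails at once if a gift pack or the price card is pushed more than 25 mm (distance of any of striped_pack, dotted_pack, price_card from where it was at the start of the episode above 0.025 m).
It also fails if it takes over 61 s, if anything falls off the work surface, if the arm or the gripper's body presses on something with over 40 N, if the wrist force passes 120 N, or if a joint passes its speed limit or range.

ROBOT

A 7-joint arm with a two-finger parallel gripper is mounted at the origin on a cart in front of the work surface, level with it; the furniture and walls round the work are solid. World frame = base frame: x ahead of the robot, y to its left, z up, the work surface at z = 0. Lengths are in m, angles in rad, forces in N, time in s.
With the tool pointing down it reaches from about 0.425 to 0.95 m from the base axis. Payload 4.7 kg.
Tool frame: the origin (TCP) lies between the finger pads; the fingertips stand 25 mm ahead of it and the grasp point (between the pads) lies 6 mm ahead of it; x points along the fingers, z is the direction in which the jaws open and shut, and the axes are right-handed (so a half turn about x gives the same grasp; the last joint's range is limited). The gripper opens to 85 mm and grips with 20 to 120 N. Pads are 22 mm wide; open, the fingers measure 114 mm over their backs; the gripper's body (76 mm by 85 mm) begins 54 mm behind the grasp point. The pads swing forward as they close: fully open they stand 13 mm farther back than shut.
Start: joints at [-1.335, 0.469, -0.049, 1.532, 0.024, 1.141, -0.082], TCP at [0.177, 0.652, 0.256] pointing down, gripper open.
Joint ranges: [-2.59, 2.59], [-0.33, 1.99], [-1.39, 1.29], [0.1, 2.45], [-1.04, 4.18], [0.21, 1.99], [-2.66, 2.66]. Speed limits (rad/s): [2.57, 2.57, 3.14, 3.14, 3.14, 3.14, 3.14].

INTERFACE

Orientations are given as a 3x3 rotation matrix whose columns are the frame's x, y, z axes.
In Python, from rig import * gives the robot as it stands. Calls block until the motion is done:
- movep(position, orientation): joint-space move of the TCP to a pose.
- move_l(position, attitude=None, feed=0.15, until_force=None): straight line of the TCP; attitude=None keeps the orientation; feed is the mean speed in m/s. With until_force (N) it stops when the force on the tool has changed by that much, and returns True; else False.
- move_joints(angles): joint-space move.
- command_gripper(opening, newtons=None): finger opening in m; newtons is the grip in N (None keeps the last); returns when the fingers have stopped.
- sleep(seconds).
- inverse_kinematics(position, orientation): joint angles nearest the present ones, or None.
- sense(): the state.
- camera(name): name is "side" or "top"; returns (picture, depth): 480x640x3 uint8, red, green, blue; 480x640 float32, m along the optical axis (not along the pixel's ray), 0 where there is no reading.
- camera_params(name): a dict with "K" (3x3 intrinsics, pixels), "dist" ([k1, k2, p1, p2, k3] as OpenCV has them; the pictures are not rectified), "position" and "rotation" of the camera in the world. Camera axes: x right, y down, z forward; pixel columns grow to the right and rows downward; lengths in m; the calibration is good to about 2 mm. A picture is of the moment at which its call begins. camera_params takes no time and is no camera call.
A pose or a line that the arm cannot do raises Unreachable and nothing moves.
- finish_job(): hands the job in, once; it reports no verdict.
The state is a dict: "time_s": time; "joint_pos": joint angles; "qd": joint speeds; "joint_efforts": joint torques, N m; "position": TCP position; "tcp_rot": TCP orientation; "wrist_force": force on the tool from outside, world axes, zero at the start; "ft_torque": the same for the moment, N m; "finger_gap": finger opening in m.
Only numpy, scipy, OpenCV 4.12 (cv2) and the standard library are available. Lean on these libraries where they do the work, as an engineer would, in place of code of your own. Each camera call takes 0.05 s, during which the arm holds its last target. There are 200 camera calls.

## Working session

There is one attempt and no reset: what is moved stays moved. The work goes in short steps, each a Python script; the robot and the scene stay as the last script left them, time stands still between calls to the robot, and variables do not carry over. Pictures are saved under pics/ and viewed, about 8 in all and at most 12, crops included, and the job is handed in when it is done.

```bash
ls; mkdir -p pics
cat > h.py <<'E'
from rig import *
import numpy as np, cv2
def grab(n):
    im,d=camera(n); return im,d,camera_params(n)
def cloud(n,im=None,d=None,p=None):
    if im is None: im,d,p=grab(n)
    v,u=np.mgrid[0:480,0:640]
    pts=cv2.undistortPoints(np.stack([u,v],-1).reshape(-1,1,2).astype(np.float64),np.array(p['K']),np.array(p['dist'])).reshape(480,640,2)
    c=np.dstack([pts*d[...,None],d])
    w=c@np.array(p['rotation']).T+np.array(p['position']); w[d<=0]=np.nan
    return im,w
E
python3 - <<'E'
from h import *
for n in('top','side'):
    im,d,p=grab(n); cv2.imwrite(f'pics/{n}0.png',im[...,::-1]); np.savez(f'{n}0.npz',im=im,d=d)
    print(n,p, (d>0).mean())
print(sense())
E
```

```text
pics
top {'K': array([[581.79414512,   0.        , 322.70608803],
       [  0.        , 581.79414512, 232.70277291],
       [  0.        ,   0.        ,   1.        ]]), 'dist': array([-0.04888155,  0.        ,  0.        ,  0.        ,  0.        ]), 'position': array([ 0.36630923, -0.01684785,  1.36625727]), 'rotation': array([[ 0.02002173, -0.99029425,  0.13753704],
       [-0.99965853, -0.01751824,  0.01938883],
       [-0.01679124, -0.13787828, -0.99030684]])} 0.9959537760416667
side {'K': array([[596.66767474,   0.        , 329.29383768],
       [  0.        , 596.66767474, 251.08575522],
       [  0.        ,   0.        ,   1.        ]]), 'dist': array([-0.17580828,  0.        ,  0.        ,  0.        ,  0.        ]), 'position': array([ 0.0655375 , -1.20641221,  0.94491053]), 'rotation': array([[ 9.29717401e-01, -2.04893335e-01,  3.06013523e-01],
       [-3.68272869e-01, -5.15440003e-01,  7.73754933e-01],
       [-8.05617494e-04, -8.32069903e-01, -5.54670197e-01]])} 0.9776497395833333
{'time_s': 0.1, 'joint_pos': array([-1.33491204,  0.46940186, -0.04859878,  1.53359074,  0.02407088,
        1.14100535, -0.08228818]), 'qd': array([-2.99270841e-04,  9.05280694e-05, -1.82572474e-03, -3.46599609e-03,
        7.23160433e-04, -2.32053886e-03, -6.45707494e-05]), 'joint_efforts': array([ 5.92987290e-04, -5.11515641e+01, -4.70920047e-02, -2.38389480e+01,
        1.07644679e-02,  4.36631453e-03,  1.12742345e-05]), 'position': array([0.17649621, 0.65100855, 0.25533175]), 'tcp_rot': array([[-4.41780485e-04, -9.65157474e-01,  2.61669362e-01],
       [-1.76678543e-03,  2.61669732e-01,  9.65155858e-01],
       [-9.99998342e-01, -3.59265912e-05, -1.82082674e-03]]), 'wrist_force': array([-0.23250737,  0.11796772,  0.46671907]), 'ft_torque': array([0.04584053, 0.01138653, 0.01647411]), 'finger_gap': 0.08565180287367902}
```

View pics/top0.png

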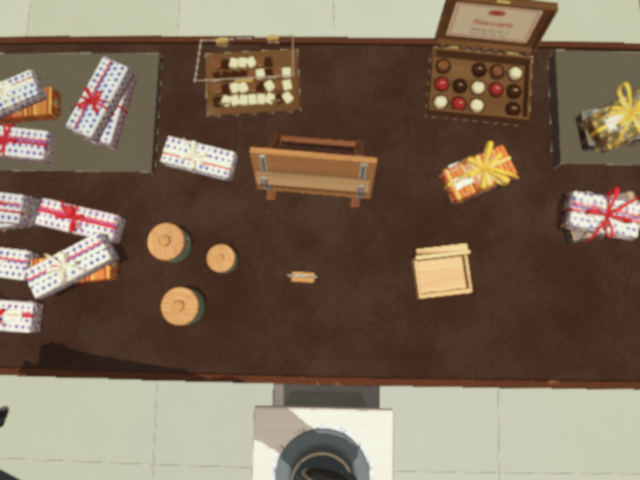

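View pics/side0.png

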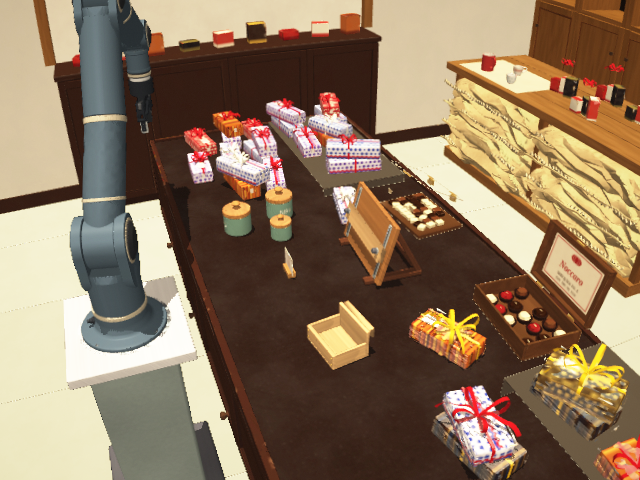

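Top view: canisters at (168,242), (182,306) and (221,258). The one at (221,258) is visibly the smallest. The shelf is at (442,273) with its fence toward the robot, the board at (313,172), the card at (302,277).

```bash
cat > meas.py <<'E'
from h import *
W={}
for n in('top','side'):
    z=np.load(f'{n}0.npz'); W[n]=cloud(n,z['im'],z['d'],camera_params(n))
im,w=W['top']; ims,ws=W['side']
print('table z',np.nanmedian(w[330:360,250:400,2]),np.nanmedian(ws[400:440,290:400,2]))
# canisters
for (u,v) in((168,242),(182,306),(221,258)):
    s=w[v-28:v+28,u-28:u+28].reshape(-1,3)
    zt=np.nanpercentile(s[:,2],99.5); 
    lid=(s[:,2]>zt*0.6)&(s[:,2]<1); p=s[lid]
    m=((w[...,2]>zt*.6)).astype(np.uint8)
    (cx,cy),r=cv2.minEnclosingCircle(p[:,:2].astype(np.float32))
    print('can',u,v,'top',zt.round(4),'c',cx,cy,'d',2*r,p[:,:2].mean(0))
# shelf
for n,(u0,u1,v0,v1) in(('top',(400,490,230,310)),('side',(295,385,290,375))):
    s=W[n][1][v0:v1,u0:u1].reshape(-1,3); p=s[s[:,2]>.024]
    print(n,'shelf z pct',np.percentile(p[:,2],[50,90,99]))
    print(' fence+cheeks',cv2.minAreaRect(p[(p[:,2]<.05)][:,:2].astype(np.float32)))
    q=p[p[:,2]>.06]; print(' leaf',len(q),cv2.minAreaRect(q[:,:2].astype(np.float32)),q.mean(0))
# board planes
for n,(u0,u1,v0,v1) in(('top',(245,385,140,210)),('side',(340,405,180,290))):
    s=W[n][1][v0:v1,u0:u1].reshape(-1,3); p=s[(s[:,2]>.03)&(s[:,2]<.17)]
    rng=np.random.default_rng(0); best=0
    for k in range(2):
        best=None;bc=0
        for _ in range(600):
            a=p[rng.choice(len(p),3,False)]; nn=np.cross(a[1]-a[0],a[2]-a[0]); L=np.linalg.norm(nn)
            if L<1e-5: continue
            nn/=L; i=abs((p-a[0])@nn)<.003
            if abs(nn[2])>.5: continue
            if i.sum()>bc: bc=i.sum();best=i
        q=p[best]; c=q.mean(0); nn=np.linalg.svd(q-c,full_matrices=False)[2][2]; nn*=np.sign(nn[0])
        print(n,'plane',len(q),c,nn,'lean',np.degrees(np.arcsin(-nn[2])),'yaw',np.degrees(np.arctan2(nn[1],nn[0])),'rms',((q-c)@nn).std())
        p=p[~best]
E
python3 meas.py
python3 - <<'E'
import cv2
a=cv2.imread('pics/top0.png'); b=cv2.imread('pics/side0.png')
A=cv2.resize(a[135:215,240:390],None,fx=5,fy=5,interpolation=3)[:, :750]
B=cv2.resize(a[220:335,140:250],(190,198)); C=cv2.resize(a[235:305,405:480],(212,198)); D=cv2.resize(b[175:290,330:420],(155,198)); E=cv2.resize(b[295:370,300:380],(193,198))
import numpy as np
cv2.imwrite('pics/crop1.png',np.vstack([A,np.hstack([B,C,D,E])[:,:750]]))
E
```

```text
table z -0.0002670728764145869 6.399366749165747e-05
can 168 242 top 0.0983 c 0.5209529995918274 0.3631092309951782 d 0.08806919306516647 [0.52000749 0.35981493]
can 182 306 top 0.099 c 0.3760963976383209 0.323974609375 d 0.08771315962076187 [0.37638073 0.32127167]
can 221 258 top 0.0736 c 0.48743385076522827 0.24124467372894287 d 0.06504573673009872 [0.48660223 0.23978429]
top shelf z pct [0.05493897 0.07610514 0.07930926]
 fence+cheeks ((0.46688807010650635, -0.2646215856075287), (0.1095021590590477, 0.12437169998884201), 7.872537136077881)
 leaf 564 ((0.5096023082733154, -0.25782525539398193), (0.023636838421225548, 0.12088454514741898), 7.745611667633057) [ 0.50899521 -0.25781832  0.07367793]
side shelf z pct [0.04301007 0.07513528 0.07801894]
 fence+cheeks ((0.46314287185668945, -0.2658288776874542), (0.11155236512422562, 0.13074754178524017), 8.654961585998535)
 leaf 494 ((0.5060808062553406, -0.2623436748981476), (0.027146970853209496, 0.1217285618185997), 7.423478603363037) [ 0.50451334 -0.26676999  0.07242853]
top plane 2124 [0.67648655 0.0305515  0.12364265] [ 0.9627548  -0.06666066 -0.26202967] lean 15.190529777045626 yaw -3.960809406730795 rms 0.001225061783515997
top plane 1190 [0.65585913 0.03444309 0.10601081] [ 0.96035266 -0.06776549 -0.27042671] lean 15.689660129926716 yaw -4.036279396845249 rms 0.0012208345752048422
side plane 1449 [0.66812604 0.00998047 0.10993453] [ 0.96263947 -0.06364212 -0.2632013 ] lean 15.260100931445383 yaw -3.782440355254724 rms 0.0014251164987730547
side plane 684 [0.65089286 0.0215778  0.10317207] [ 0.96176767 -0.06977891 -0.26482796] lean 15.356730299140962 yaw -4.149696542487907 rms 0.00138784678235494
```

View pics/crop1.png

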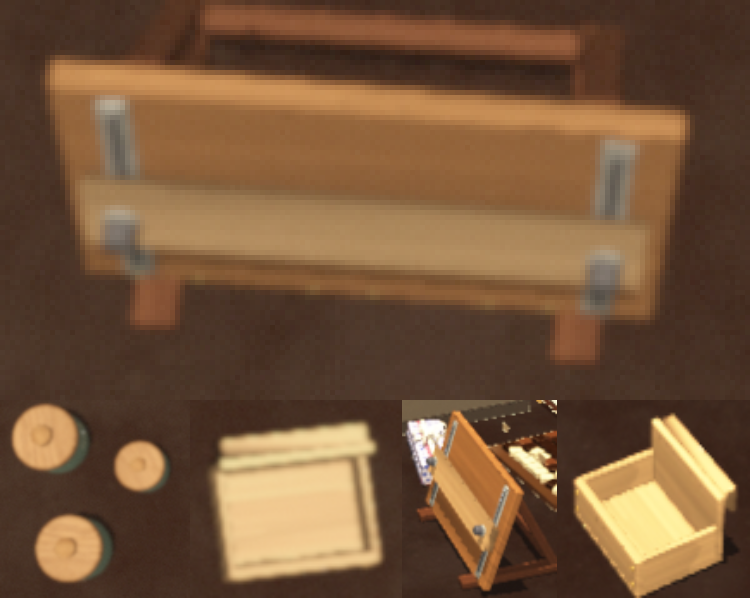

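The crop settles it: the small canister at (221,258) measures 65 mm across and 74 mm high, while the others are 88 x 98. The shelf's cleat is on its far side, fence toward the robot. Next I fit the board frame and the batten height.

```bash
cat > board.py <<'E'
from h import *
yaw=np.radians(-4.0);c,s=np.cos(np.radians(15)),np.sin(np.radians(15))
h=np.array([np.cos(yaw),np.sin(yaw),0]);up=np.array([0,0,1.])
R=np.stack([c*h-s*up,[-np.sin(yaw),np.cos(yaw),0],s*h+c*up],1)
for n,(u0,u1,v0,v1) in(('top',(240,390,135,212)),('side',(335,412,175,290))):
    z=np.load(f'{n}0.npz'); im,w=cloud(n,z['im'],z['d'],camera_params(n))
    p=w[v0:v1,u0:u1].reshape(-1,3); col=im[v0:v1,u0:u1].reshape(-1,3).astype(int)
    q=p@R; k=(p[:,2]>.02)
    q,col=q[k],col[k]
    m=(abs(q[:,0]-.619)<.08)
    q,col=q[m],col[m]
    # panel plane x: mode of points with large z
    hi=q[(q[:,2]>.165+.17)&(q[:,2]<.17+.175)] 
    xp=np.histogram(q[:,0],bins=np.arange(.5,.75,.002)); 
    print(n,'x hist',[(round(e,3),v) for e,v in zip(xp[1],xp[0]) if v>60])
    np.savez(f'{n}q.npz',q=q,col=col)
    x0=np.median(q[:,0][abs(q[:,0]-xp[1][xp[0].argmax()])<.006])
    # origin: panel x plane at table height -> z coordinate there: point O=x0*Rx + z0*Rz with world z=0
    z0=x0*s/c; print(' x0',x0,'z0',z0)
    zz=q[:,2]-z0; xx=q[:,0]-x0
    pan=abs(xx)<.005; print(' y edges panel',np.percentile(q[pan][:,1],[.3,1,99,99.7]),'z top',np.percentile(zz[pan],99.5))
    yc=q[pan][:,1]; 
    ym=(yc.min()+yc.max())/2
    k=abs(q[:,1]-ym)<.09
    for a in np.arange(.07,.19,.003):
        j=k&(zz>=a)&(zz<a+.003)
        if j.sum(): print('  %.3f n%d x %.1f [%.1f %.1f] col'%(a,j.sum(),1e3*np.median(xx[j]),*(1e3*np.percentile(xx[j],[10,90]))),np.median(col[j],0))
E
python3 board.py
```

```text
top x hist [(np.float64(0.6), np.int64(529)), (np.float64(0.602), np.int64(548)), (np.float64(0.604), np.int64(100)), (np.float64(0.612), np.int64(67)), (np.float64(0.614), np.int64(253)), (np.float64(0.616), np.int64(1219)), (np.float64(0.618), np.int64(1217)), (np.float64(0.62), np.int64(262)), (np.float64(0.622), np.int64(91)), (np.float64(0.624), np.int64(107)), (np.float64(0.626), np.int64(100)), (np.float64(0.628), np.int64(91))]
 x0 0.6179342595521637 z0 0.16557498582252603
 y edges panel [-0.05437566 -0.05302029  0.21218634  0.21384323] z top 0.1889347087611791
  0.073 n4 x -14.4 [-14.8 -14.1] col [159. 121.  80.]
  0.076 n27 x -15.4 [-16.2 -14.4] col [161. 124.  82.]
  0.079 n47 x -16.0 [-17.2 -14.5] col [169. 133.  89.]
  0.082 n48 x -16.3 [-17.5 -14.3] col [174.  137.5  92. ]
  0.085 n52 x -16.2 [-17.3 -14.9] col [176. 139.  94.]
  0.088 n42 x -15.9 [-17.3 -14.4] col [178. 140.  95.]
  0.091 n61 x -15.9 [-17.6 -14.1] col [178. 141.  96.]
  0.094 n46 x -16.0 [-17.1 -14.4] col [178.  141.   95.5]
  0.097 n54 x -15.7 [-17.6 -14.0] col [177. 140.  95.]
  0.100 n55 x -15.8 [-17
[... 3489 characters left out ...]
8 2.3] col [181. 112.  55.]
  0.151 n42 x -0.2 [-2.2 1.9] col [179. 110.  54.]
  0.154 n30 x 0.3 [-1.6 2.2] col [179.  109.5  54. ]
  0.157 n31 x 0.2 [-1.4 2.5] col [178. 109.  53.]
  0.160 n34 x -0.2 [-2.1 2.1] col [177.5 109.   54. ]
  0.163 n43 x -0.1 [-1.6 2.0] col [178. 110.  54.]
  0.166 n30 x 0.4 [-0.8 2.0] col [178. 110.  54.]
  0.169 n34 x 0.3 [-1.8 2.1] col [179. 111.  54.]
  0.172 n31 x 0.1 [-1.2 2.0] col [179. 111.  54.]
  0.175 n36 x 0.2 [-1.6 2.3] col [177.5 109.   54. ]
  0.178 n38 x 0.1 [-2.1 2.4] col [176.5 108.   54. ]
  0.181 n52 x 1.8 [-1.0 12.9] col [210.5 131.5  65. ]
  0.184 n104 x 4.8 [-0.2 10.5] col [234. 154.  75.]
  0.187 n10 x 3.5 [0.6 7.5] col [233.5 154.5  75. ]
```

```bash
cat > g.py <<'E'
from h import *
def frame(yaw,lean=0):
    c,s=np.cos(lean),np.sin(lean); h=np.array([np.cos(yaw),np.sin(yaw),0]);up=np.array([0,0,1.])
    return np.stack([c*h-s*up,[-np.sin(yaw),np.cos(yaw),0],s*h+c*up],1)
PAN=frame(np.radians(-4),np.radians(15))
X0,Y0,ZT=.6165,.0777,.128
O=PAN@[X0,Y0,X0*np.tan(np.radians(15))]
P=lambda x,y,z:O+PAN@[x,y,z]            # panel -> world
SH=frame(np.radians(7.8)); SM=np.array([.458,-.2667,.037])
def tool(R,s): return np.stack([-R[:,2],s*R[:,1],s*R[:,0]],1)   # jaws along R's x
def tooly(R,s): return np.stack([-R[:,2],-s*R[:,0],s*R[:,1]],1) # jaws along R's y
GZ=.009
def shelf_tcp(mid,R): return mid+R@[-.042,0,-.007+GZ]
CAN=np.array([.4866,.2400,.0375])
E
python3 - <<'E'
from g import *
print('O',O)
T=[('grasp',shelf_tcp(SM,SH),SH),('hover',shelf_tcp(SM,SH)+[0,0,.25],SH),('pre',shelf_tcp(P(-.07,0,ZT+.05),PAN),PAN),('pre-up',shelf_tcp(P(-.12,0,ZT+.1),PAN),PAN),('hung',shelf_tcp(P(-.063,0,ZT-.021),PAN),PAN)]
for n,p,R in T:
    for s in(1,-1): 
        q=inverse_kinematics(p,tool(R,s)); print(n,p.round(3),s,None if q is None else np.round(q,2))
FL=frame(np.arctan2(.24,.4866)) 
for s in(1,-1):
    for n,p,R in [('can',CAN+[0,0,.02],frame(0)),('can-4',CAN+[0,0,.02],frame(np.radians(-4))),('place',P(-.063,0,ZT-.021)+PAN@[0,0,.0085+.02],PAN),('place up',P(-.063,0,ZT+.1),PAN)]:
        q=inverse_kinematics(p,tooly(R,s)); print(n,s,None if q is None else np.round(q,2))
E
```

```text
O [6.42113104e-01 3.29888132e-02 3.31383323e-18]
grasp [ 0.416 -0.272  0.039] 1 [-0.05  0.61  0.72  2.16 -0.69  0.62  1.3 ]
grasp [ 0.416 -0.272  0.039] -1 [-0.18  0.69  0.91  2.16 -0.87  0.72 -1.67]
hover [ 0.416 -0.272  0.289] 1 [-0.29  0.19  0.92  1.94 -0.17  1.09  0.83]
hover [ 0.416 -0.272  0.289] -1 [-0.45  0.24  1.13  1.94 -0.24  1.11 -2.23]
pre [0.581 0.037 0.203] 1 [-0.51  0.54  0.58  1.68 -0.31  1.28  0.09]
pre [0.581 0.037 0.203] -1 [ 0.61  0.8  -1.18  1.61  0.58  1.46  2.4 ]
pre-up [0.545 0.04  0.264] 1 [-0.55  0.42  0.58  1.7  -0.24  1.36  0.03]
pre-up [0.545 0.04  0.264] -1 [ 0.64  0.66 -1.18  1.63  0.46  1.48  2.46]
hung [0.569 0.038 0.132] 1 [-0.5   0.6   0.55  1.76 -0.35  1.15  0.13]
hung [0.569 0.038 0.132] -1 [ 0.61  0.89 -1.18  1.69  0.68  1.37  2.33]
can 1 [-0.58  0.51  0.06  2.02 -0.05  0.61  1.08]
can-4 1 [-0.59  0.51  0.07  2.02 -0.06  0.61  1.02]
place 1 [-0.28  0.61  0.27  1.62 -0.19  1.2   1.55]
place up 1 [-0.31  0.57  0.32  1.48 -0.19  1.39  1.55]
can -1 [-0.95  0.57  0.54  2.04 -0.48  0.66 -1.66]
can-4 -1 [-0.96  0.58  0.57  2.04 -0.5   0.66 -1.71]
place -1 [-0.57  0.7   0.73  1.64 -0.46  1.26 -1.34]
place up -1 [-0.57  0.66  0.78  1.5  -0.42  1.44 -1.38]
```

Run:
```python
from g import *
R=tool(SH,1); g=shelf_tcp(SM,SH)
command_gripper(.05)
movep(g+[0,0,.22],R); move_l(g+[0,0,.06],feed=.2)
print('touch',move_l(g,feed=.06,until_force=6)); s=sense(); print(s['position']-g)
print(command_gripper(0,70)); s=sense(); print(s['finger_gap'],s['position']-g,s['wrist_force'],s['time_s'])
f0=s['wrist_force']
move_l(g+[0,0,.03],feed=.05); s=sense(); print(s['finger_gap'],s['wrist_force']-f0,s['time_s'])
im,d=camera('side'); cv2.imwrite('pics/side1.png',cv2.resize(im[240:400,230:430,::-1],None,fx=3,fy=3))
```

```text
touch False
[ 0.0002302  -0.00020122  0.00028489]
False
0.009040048128307377 [ 0.00022193 -0.00014424  0.00038626] [-0.70340171  1.4135872   4.47209103] 6.4167
0.009063247811902294 [ 0.91555844 -1.28983356 -6.37089275] 7.1667
```

View pics/side1.png

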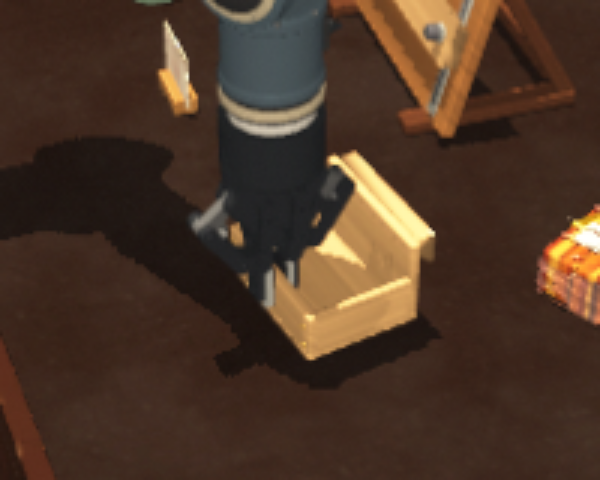

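Held firmly (gap 9 mm, about 0.2 kg). Now to the spot just above the groove, checking shelf against board within the same pictures.

Run:
```python
from g import *
s=sense(); move_l(s['position']+[0,0,.19],feed=.2)
R=tool(PAN,1)
movep(shelf_tcp(P(-.13,0,ZT+.08),PAN),R)
move_l(shelf_tcp(P(-.069,0,ZT+.012),PAN),R,feed=.12)
s=sense(); print(s['time_s'],s['finger_gap'],s['position']-shelf_tcp(P(-.069,0,ZT+.012),PAN))
ims=[]
for n,x0,(u0,u1,v0,v1) in(('top',.6179,(250,380,120,230)),('side',.6149,(300,430,150,300))):
    im,w=cloud(n); np.savez(n+'1.npz',im=im,w=w)
    ims.append(cv2.resize(im[v0:v1,u0:u1,::-1],(390,450)))
    q=w@PAN-[x0,0,x0*np.tan(np.radians(15))]
    q=q[v0:v1,u0:u1].reshape(-1,3)
    # leaf+cleat top expected z=ZT+.012+.037
    k=(q[:,2]>ZT+.012+.030)&(q[:,2]<ZT+.012+.046)&(q[:,0]>-.05)&(q[:,0]<-.003)&(q[:,1]>-.02)&(q[:,1]<.18)
    t=q[k]; print(n,len(t),'x',np.percentile(t[:,0],[1,5,50,95,99]),'y',np.percentile(t[:,1],[1,99]),'z',np.percentile(t[:,2],[50,90,98]))
cv2.imwrite('pics/pre.png',np.hstack(ims))
```

```text
10.4833 0.008985728345361443 [ 0.000168  -0.0003234  0.0005625]
top 139 x [-0.03184498 -0.03076019 -0.02207423 -0.00872571 -0.0067533 ] y [0.01880145 0.04696293] z [0.17725826 0.18018809 0.18237133]
side 197 x [-0.03288871 -0.03135679 -0.02231513 -0.00895954 -0.00482943] y [0.01665623 0.12893991] z [0.17685251 0.17876073 0.17985789]
```

View pics/pre.png

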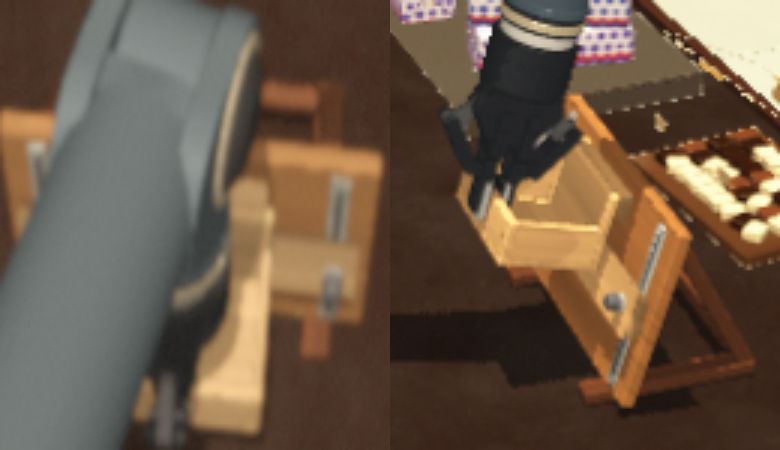

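Run:
```python
from g import *
f=lambda:PAN.T@sense()['wrist_force']
def pz(): return PAN.T@(sense()['position']-O)-[-.042,0,.002]
print('x-in',move_l(shelf_tcp(P(-.0635,0,ZT+.012),PAN),feed=.03,until_force=5),f())
print('down',move_l(shelf_tcp(P(-.0635,0,ZT-.03),PAN),feed=.02,until_force=5))
print('mid in panel',pz(),'hung z expected',ZT-.021,'F',f(),sense()['time_s'])
```

```text
x-in False [ 1.05864059  0.38468434 -1.30594619]
down True
mid in panel [-6.31157356e-02  4.92468505e-05  1.05607317e-01] hung z expected 0.107 F [-2.60880319  1.05437149  5.41108087] 12.4667
```

Contact came at z = 105.6 mm against 107 expected, so the cleat is in the groove. I release gradually and check.

```bash
cat > chk.py <<'E'
from g import *
def shelf_check():
    for n,x0,(u0,u1,v0,v1) in(('top',.6179,(250,380,120,240)),('side',.6149,(290,430,150,310))):
        im,w=cloud(n); np.savez(n+'2.npz',im=im,w=w)
        q=(w@PAN-[x0,0,x0*np.tan(np.radians(15))])[v0:v1,u0:u1].reshape(-1,3)
        k=(q[:,0]>-.075)&(q[:,0]<-.05)&(abs(q[:,2]-.078)<.006)&(abs(q[:,1]-Y0)<.05); t=q[k]   # deck
        a=np.linalg.lstsq(np.c_[t[:,:2],np.ones(len(t))],t[:,2],rcond=None)[0] if len(t)>20 else None
        l=q[(q[:,2]>.09)&(q[:,2]<.15)&(q[:,0]>-.045)&(q[:,0]<-.003)&(abs(q[:,1]-Y0)<.07)]
        lt=l[l[:,2]>np.percentile(l[:,2],97)-.006]; lf=l[(l[:,2]<.135)&(l[:,2]>.1)&(abs(l[:,0]+.024)<.006)]
        b=np.linalg.lstsq(np.c_[lf[:,1:],np.ones(len(lf))],lf[:,0],rcond=None)[0] if len(lf)>20 else None
        print(n,'deck z',np.median(t[:,2]) if len(t) else None,len(t),'slope',a,'| leaf top z',np.percentile(l[:,2],97),'x',np.percentile(lt[:,0],[5,95]),'y',np.percentile(lt[:,1],[1,99])-Y0,'| leaf face x',np.median(lf[:,0]) if len(lf) else None,len(lf),b)
E
python3 - <<'E'
from chk import *
f=lambda:PAN.T@sense()['wrist_force']
p=sense()['position']
print(move_l(p-PAN[:,2]*.003,feed=.01,until_force=5),f(),PAN.T@(sense()['position']-p))
for o in(.0105,.012,.015,.022,.04): command_gripper(o,20)if o<.02 else command_gripper(o); print(o,sense()['finger_gap'],f())
sleep(.3); p=sense()['position']
move_l(p+PAN[:,2]*.10,feed=.08)
movep(shelf_tcp(P(-.15,.1,ZT+.14),PAN),tooly(PAN,1)); print(sense()['time_s'])
shelf_check()
a=np.load('top2.npz')['im'];b=np.load('side2.npz')['im']
cv2.imwrite('pics/hung.png',np.hstack([cv2.resize(a[110:260,230:400,::-1],(390,450)),cv2.resize(b[150:310,290:430,::-1],(390,450))]))
E
```

```text
True [-2.80165879  0.29731004  4.93476792] [ 1.64946221e-05 -3.11936390e-06  1.81418570e-05]
0.0105 0.01044863294607745 [ 0.63802597  0.10634665 -0.09579858]
0.012 0.012392482512213941 [-0.41777571  0.07291233 -0.13524973]
0.015 0.015156037611392014 [-0.07459089 -0.72139103  0.90132434]
0.022 0.02187137238642199 [-0.876953    0.0482092   0.71800238]
0.04 0.04012844437539546 [-1.09315307  0.36072639  0.63410744]
16.6667
top deck z 0.07698525718371066 440 slope [-0.00132852  0.00602255  0.07656099] | leaf top z 0.1461957455222795 x [-0.02456879 -0.00441185] y [-0.05524424  0.05957   ] | leaf face x -0.02396952424240406 413 [ 0.00175814  0.00500105 -0.02472744]
side deck z 0.07610593073282301 56 slope [-0.0277476  -0.01395753  0.07599278] | leaf top z 0.14394932992923926 x [-0.02575461 -0.00386435] y [-0.06290268  0.05805896] | leaf face x -0.024028819185746342 282 [-0.01015558  0.01479715 -0.02509757]
```

View pics/hung.png

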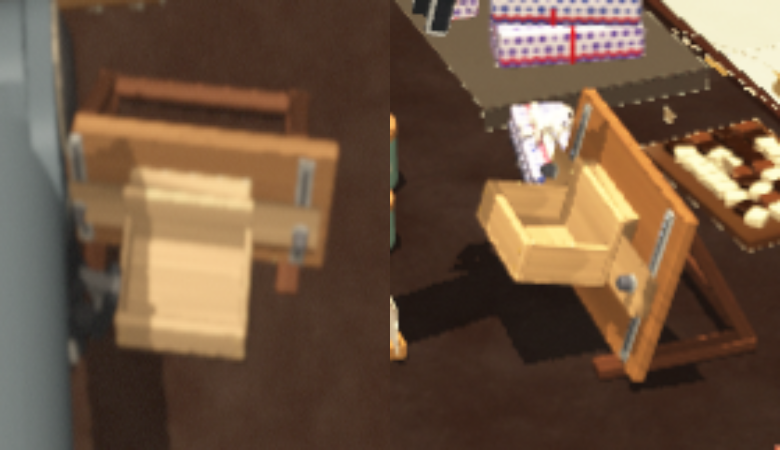

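Hung flat: leaf face at x = -24.0 mm (ideal -24), slopes under 1.5°, centred within about 2 mm. Now the small canister.

Run:
```python
from g import *
w=np.load('side2.npz')['w']
k=(w[...,2]>.048)&(w[...,2]<.085)&(np.hypot(w[...,0]-.4855,w[...,1]-.2385)<.045); 
v=w[k]; print('side lid',len(v),cv2.minEnclosingCircle(v[:,:2].astype(np.float32)))
C=np.array([.4855,.2385,.0375]); R=tooly(frame(np.radians(-4)),1)
t=C+[0,0,.019]
command_gripper(.085); s=sense(); 
move_l(s['position']+[-.02,.03,.05],feed=.15)
movep(t+[0,0,.12],R); move_l(t+[0,0,.05],feed=.15)
print('touch',move_l(t,feed=.05,until_force=5),sense()['position']-t)
command_gripper(0,40); s=sense(); print(s['finger_gap'],s['wrist_force'],s['time_s'])
print(move_l(t+[0,0,.02],feed=.05)); s=sense(); print(s['finger_gap'],s['wrist_force'],s['time_s'])
im,w=cloud('side'); np.savez('side3.npz',im=im,w=w); cv2.imwrite('pics/can.png',cv2.resize(im[160:280,210:360,::-1],None,fx=4,fy=4))
```

```text
side lid 234 ((0.48176413774490356, 0.23728123307228088), 0.03461730480194092)
touch False [0.0002489  0.00010254 0.0002778 ]
0.06083697617187913 [-1.69577548 -0.28756252  5.37986223] 20.7833
False
0.060136191623427475 [ 0.537044   -0.08396345 -2.04021367] 21.3333
```

View pics/can.png

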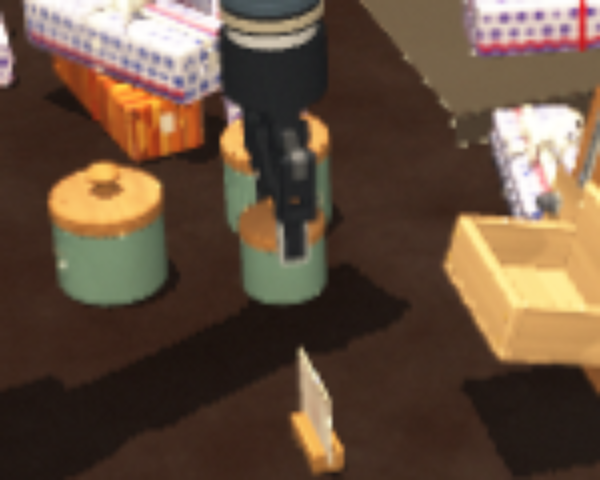

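The finger is roughly central on the canister at crop pixel (290,240), which is lifted clear; weight about 0.25 kg. On to the shelf.

Run:
```python
from g import *
R=tooly(PAN,1); ZC=.0765+.0375
tc=lambda dz,x=-.0625:P(x,0,ZC+dz+.019)
s=sense(); move_l(s['position']+[0,0,.2],feed=.15); print(sense()['finger_gap'])
movep(tc(.15,-.11),R); print(sense()['finger_gap'])
move_l(tc(.09),R,feed=.1); sleep(.2); s=sense(); print(s['finger_gap'],s['wrist_force'],s['time_s'])
ims=[]
for n,x0,(u0,u1,v0,v1) in(('top',.6179,(230,400,110,260)),('side',.6149,(290,430,130,290))):
    im,w=cloud(n); ims.append(cv2.resize(im[v0:v1,u0:u1,::-1],(390,450)))
    q=(w@PAN-[x0,Y0,x0*np.tan(np.radians(15))])[v0:v1,u0:u1]; c=im[v0:v1,u0:u1].astype(int)
    g=(c[...,1]>c[...,0]+12)&(c[...,1]>c[...,2])&(abs(q[...,0]+.063)<.06)&(q[...,2]>.14)
    t=q[g]; 
    if len(t)>20:print(n,len(t),'x',np.percentile(t[:,0],[1,99]),'y',np.percentile(t[:,1],[1,99]),'z',np.percentile(t[:,2],[1,50,99]),'expected base',ZC+.09-.0375)
    if n=='side':
        A=np.c_[t[:,1:],np.ones(len(t))]
        r=lambda p:np.hypot(t[:,0]-p[0]-p[2]*(t[:,2]-.18),t[:,1]-p[1]-p[3]*(t[:,2]-.18))-.031
        from scipy.optimize import least_squares
        o=least_squares(r,[-.063,0,0,0],loss='soft_l1',f_scale=.001); print('axis x,y at z=.18, tilt',o.x,'cost',o.cost)
cv2.imwrite('pics/above.png',np.hstack(ims))
```

```text
0.06037027037446693
0.06047700807023659
0.060451460397883204 [-0.67798846 -0.31232049 -3.05017147] 24.925
side 292 x [-0.09481809 -0.0456224 ] y [-0.03604816  0.00639273] z [0.16991418 0.18899655 0.20959155] expected base 0.16649999999999998
axis x,y at z=.18, tilt [-0.06211796  0.00056145 -0.00932829 -0.04493417] cost 0.00039917741063294027
```

View pics/above.png

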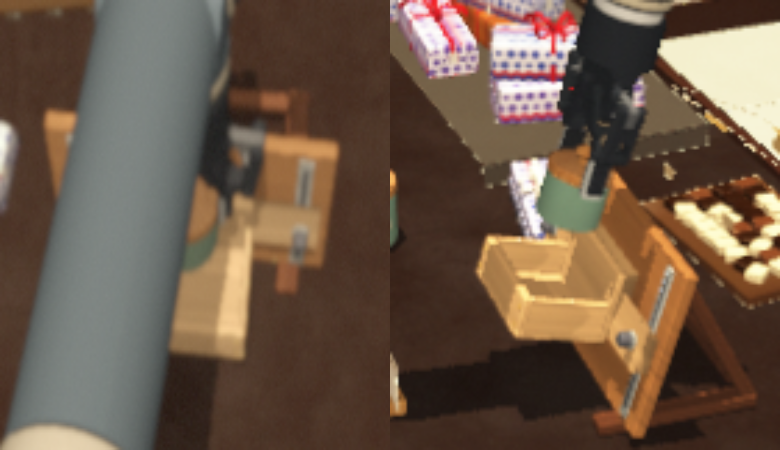

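Axis measured at panel x = -62 mm, y ≈ 0, with pitch under 1°. Lowering gently.

Run:
```python
from g import *
ZC=.0765+.0375
tc=lambda dz,x=-.0625:P(x,0,ZC+dz+.019)
f=lambda:PAN.T@sense()['wrist_force']
print(move_l(tc(.015),feed=.08,until_force=6),f())
print('touch',move_l(tc(-.008),feed=.012,until_force=2.5),f(), (PAN.T@(sense()['position']-tc(0))),sense()['time_s'])
```

```text
False [ 1.23011995 -0.40231467 -2.62196775]
touch True [-1.25517234  0.13416328  6.11636451] [-9.89478085e-05  6.89521023e-06  8.37970598e-04] 27.2833
```

```bash
cat > end.py <<'E'
from chk import *
from scipy.optimize import least_squares
def can_check():
    for n,x0 in(('side',.6149),('top',.6179)):
        z=np.load(n+'2.npz'); q=(z['w']@PAN-[x0,Y0,x0*np.tan(np.radians(15))]); c=z['im'].astype(int)
        g=(c[...,1]>c[...,0]+12)&(c[...,1]>c[...,2])&(abs(q[...,0]+.063)<.06)&(abs(q[...,1])<.06)&(q[...,2]>.07)&(q[...,2]<.17)
        t=q[g]; o=least_squares(lambda p:np.hypot(t[:,0]-p[0]-p[2]*(t[:,2]-.114),t[:,1]-p[1]-p[3]*(t[:,2]-.114))-.031,[-.063,0,0,0],loss='soft_l1',f_scale=.001) if len(t)>30 else None
        k=q[(abs(q[...,0]+.063)<.035)&(abs(q[...,1])<.035)&(q[...,2]>.125)&(q[...,2]<.16)]
        print(n,'green',len(t),None if o is None else o.x,'lid/knob',len(k),cv2.minEnclosingCircle(k[:,:2].astype(np.float32)),'knob top z',np.percentile(k[:,2],98))
        l=k[(k[:,2]<.139)]; print('  lid slope',np.linalg.lstsq(np.c_[l[:,:2],np.ones(len(l))],l[:,2],rcond=None)[0],np.median(l[:,2]))
E
python3 - <<'E'
from end import *
f=lambda:PAN.T@sense()['wrist_force']
for o in(.063,.066,.070,.074): command_gripper(o,20)if o<.064 else command_gripper(o); print(o,sense()['finger_gap'],f())
p=sense()['position']
print(move_l(p+PAN[:,2]*.12,feed=.08,until_force=4),sense()['position']-p)
s=sense(); movep(s['position']+[-.12,.25,.05],s['tcp_rot']); print(sense()['time_s'])
shelf_check(); can_check()
a=np.load('top2.npz')['im'];b=np.load('side2.npz')['im']
cv2.imwrite('pics/final.png',np.hstack([cv2.resize(a[110:260,230:400,::-1],(390,450)),cv2.resize(b[150:310,290:430,::-1],(390,450))]))
E
```

```text
0.063 0.06268920263231616 [ 0.16236753 -0.69554832  0.58668318]
0.066 0.06590947473755632 [-0.02795726  0.73044762 -0.45138275]
0.07 0.0696546862241259 [ 0.43518559 -0.07098171 -0.15043307]
0.074 0.07404156819604633 [-0.06225066  0.05692245 -0.05462816]
False [ 0.03067038 -0.00212099  0.11540615]
30.8917
top deck z 0.07702279227855025 168 slope [0.01822346 0.00784135 0.07755104] | leaf top z 0.14618821199982426 x [-0.02469665 -0.00408998] y [-0.05724064  0.05886324] | leaf face x -0.023844895265375032 355 [ 0.0001352  -0.00566587 -0.02324064]
side deck z None 0 slope None | leaf top z 0.1441631421174352 x [-0.02560566 -0.00414917] y [-0.06784519  0.05774063] | leaf face x -0.023783695760049017 214 [-0.00189497  0.02084068 -0.02616978]
side green 160 [-0.06314355 -0.00023931 -0.12707527 -0.03337886] lid/knob 246 ((-0.06355053931474686, -0.005657859146595001), 0.03308585286140442) knob top z 0.14906730992667297
  lid slope [0.03873345 0.05669215 0.13527998] 0.1326859882815094
top green 1 None lid/knob 643 ((-0.0636020377278328, 0.0015631546266376972), 0.03259776160120964) knob top z 0.15005406618795783
  lid slope [3.06048652e-02 4.37233008e-05 1.35417777e-01] 0.13373435709946074
```

View pics/final.png

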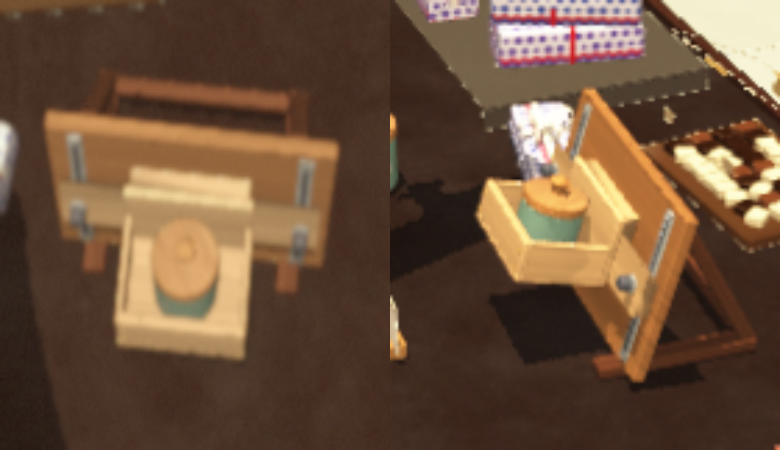

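Canister stands in the middle of the hung shelf. The side-view tilt fit (-0.13) rests on a sliver of visible body, so I recheck the tilt using the lid's top face only, and compare for drift.

Run:
```python
from g import *
for n,x0 in(('top',.6179),('side',.6149)):
    old=np.load(n+'2.npz')['w']; L=[]
    for w in [old]+[cloud(n)[1] for _ in range(5)]:
        q=(w@PAN-[x0,Y0,x0*np.tan(np.radians(15))]); r=np.hypot(q[...,0]+.0635,q[...,1]-(.0015 if n=='top' else -.003))
        k=q[(r>.012)&(r<.026)&(q[...,2]>.126)&(q[...,2]<.145)]
        for _ in range(3):
            A=np.c_[k[:,:2]-[-.063,0],np.ones(len(k))]; a=np.linalg.lstsq(A,k[:,2],rcond=None)[0]; k=k[abs(A@a-k[:,2])<.0025]
        L.append(a)
    print(n,len(k),'first',L[0].round(4),'mean later',np.mean(L[1:],0).round(4),'sd',np.std(L[1:],0).round(4))
```

```text
top 225 first [-0.0043 -0.003   0.1344] mean later [-0.0003 -0.002   0.1341] sd [0.0076 0.0069 0.0001]
side 79 first [0.0109 0.0097 0.1332] mean later [0.0086 0.0228 0.1337] sd [0.0078 0.0122 0.0002]
```

Lid tilt is about 0.00–0.02 rad, and nothing has drifted. Handing in.

Run:
```python
from rig import *
print(sense()['time_s']); print(finish_job())
```

```text
31.4917
the job is handed in; nothing more can be done
None
```

The shelf is hung on the batten, the smallest canister stands in the middle of it, and the job was handed in at 31.5 s. No verdict is reported.

**What I did:** I gripped the shelf by its fence and eased it down the board's face until it met 5 N of resistance, with its cleat in the groove. I then let go in small steps. The canister was set down along the board's slope, stopping at first light contact, and released the same way.

**Last checks, shelf:**
- The leaf's front face is 24 mm off the panel, which is the ideal, and it sits square to within about 1.2°.
- It is centred on the board within about 5 mm.
- Its midpoint is at about panel z = 106 mm.

**Last checks, canister:**
- Its axis is about 63.5 mm in front of the panel, against the shelf's middle at 63 mm.
- Sideways it is within 2 mm in the top view and 6 mm in the side view.
- The lid is flat within 0.02 rad, and its height and tilt did not change between pictures.

**Checks that disagreed:**
- One side-view fit of the canister gave a tilt of 0.13 rad, but it used only the small strip of body still visible. I set it aside because the lid fits from both cameras show it flat.
- The two cameras differ by 3–4 mm in position, so I used their mean.

**Not measured:** I did not measure the gift packs and price card again at the end. The arm passed over them with clearance and I saw no unexpected contact forces.

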